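# Find the weak spring tongue on the carving bench

## Robot

A 7-joint arm with a two-finger parallel gripper is mounted at the origin on the work surface. World frame = base frame: x ahead of the robot, y to its left, z up, the work surface at z = 0. Lengths are in mm, angles in rad, forces in N, time in s.
With the tool pointing down it reaches from about 400 to 850 mm from the base axis. Payload 10.4 kg.
Tool frame: the origin (TCP) lies midway between the tips of the shut fingers; the grasp point (between the pads) lies ctrl.grip_depth behind it (ctrl.grip_depth is the distance from the TCP to the grasp point, in mm); x points along the fingers, z is the direction in which the jaws open and shut, and the axes are right-handed (so a half turn about x gives the same grasp; the last joint's range is limited). The gripper opens to 87 mm and grips with 3 to 60 N. Pads are 19 mm wide; open, the fingers measure 117 mm over their backs; the gripper's body (75 mm by 190 mm) begins 51 mm behind the grasp point.
Start: joints at [1.146, 0.332, -0.065, 1.46, 0.022, 1.35, -0.088], TCP at [244.446, -575.238, 222.576] pointing down, gripper open.
Joint ranges: [-2.6, 2.6], [-0.5, 2.12], [-1.47, 1.34], [0.16, 2.42], [-1.27, 4.41], [0.06, 2.06], [-2.6, 2.6]. Speed limits (rad/s): [2.22, 2.22, 2.79, 2.79, 3.14, 3.14, 3.14].

## Interface

Orientations are given as [roll, pitch, yaw] about the fixed x, y, z axes, in that order (R = Rz(yaw) Ry(pitch) Rx(roll)).
In Python, from cell import ctrl, optics gives the robot as it stands.
- The arm moves only by the shell command python3 -m crank 'ROWS' [OPENING] [FORCE]. ROWS is JSON, a list of rows, each a list of 6 numbers: the shift along the tool's x, y, z in units of 50 mm (1.0 is 50 mm), then the turn, a rotation vector about the tool's x, y, z in units of 8 degrees (1.0 is 8 degrees). A call has 1 to 8 rows; each row shifts and turns the pose as measured when the row begins, along the tool's axes as they then stand; what a row does not reach is not made up. A row lasts 1/8 s, in which the tool goes at most 62.5 mm and 10.7 degrees, less where a joint would pass 70% of its speed; a pose out of reach is approached as far as the arm can. A call is refused whole if a number of a shift passes 1 or a number of a turn 1, either way. A call with a gripper value outside its range is refused whole. OPENING is the gripper command: -1 is shut, 1 is fully open, values between are in proportion, set as the call begins (- or left out, the last holds). The fingers move at their own pace and stop on an object; FORCE is the grip in N (left out, the last holds). Time passes only in rows, so rows that do not move let the fingers close. It gives the time, the measured TCP pose, the force and the opening at its end, in the units of the state.
- ctrl.state(): the state, without advancing time (a new reading comes with each control period).
- optics.get_image(name): name is "scene" or "top" or "wrist"; returns the picture (480x640x3 uint8, red, green, blue); there is no depth.
- optics.camera_info(name): a dict with "intrinsics" (3x3 intrinsics, pixels), "R" (3x3) and "t" (3): a world point X has camera coordinates R X + t; the wrist camera has in their place "T_tool_cam" (4x4, takes a point from camera to tool coordinates, whose origin is the TCP and whose axes are the tool frame's). Camera axes: x right, y down, z forward; pixel columns grow to the right and rows downward; lengths in mm; the calibration is good to about 2 mm. A picture is of the moment at which its call begins: read the wrist's pose just before it. camera_info takes no time and is no camera call.
- ctrl.finish_job(): hands the job in, once; it reports no verdict.
The state is a dict: "time": time; "joint_pos": joint angles; "joint_velocities": joint speeds; "effort": joint torques, N m; "tool_pos": TCP position; "tool_rot": TCP orientation; "wrist_force": force on the tool from outside, world axes, zero at the start; "torque": the same for the moment, N m; "opening": opening from 0.0 (shut) to 1.0 (fully open).
Only numpy, scipy, OpenCV 4.12 (cv2) and the standard library are available. Lean on these libraries where they do the work, as an engineer would, in place of code of your own. Each camera call takes 0.05 s, during which the arm holds its last target. There are 200 camera calls.

## Task

One of the three wooden hold-down tongues on the sole carver's bench has gone weak. Press the tongues one after another, straight down on the brass dome half-way along, with about 10 N held for half a second and never more than 20 N, until you have found the one that gives way about 14 mm instead of 5 mm. Then stand the red peg upright on top of that tongue's clamp block, as a sign that it needs replacing.

Things in the scene. Friction and masses are not known exactly. Their poses are not given: they have to be found in the camera images.
- dome_a: brass press dome of hold-down A: half ball 24 mm across, 10 mm high, half-way along a springy wooden tongue (130 x 46 x 5 mm). Origin: its very top, about 80 mm over the bench. z up; x runs level to the clamp block: tongue root 65 mm towards +x, free tip 65 mm towards -x. The block's flat top, 90 (x) x 70 (y) mm, lies 2.5 mm above the origin, its centre (white spot) 110 mm towards +x.
- dome_b: dome of hold-down B, alike in look, size and frame to A. All three tongues rest level, give straight away and spring back: a sound one about 1 mm per 1.9 N on the dome (5 mm at 10 N), the weak one about 1 mm per 0.7 N (14 mm at 10 N); 28 mm of travel at most. The weak one does not look different.
- dome_c: dome of hold-down C, alike in look, size and frame to A. The three hold-downs stand side by side in any order, each turned by up to 12 degrees on the bench and fixed to it.
- peg_red_mid (a point): middle of the red painted wooden peg standing upright on the bench: 60 mm tall, round foot 34 mm across and 8 mm high, straight shank 24 mm across up to 50 mm, low round head 29 mm across; about 50 g. This point is on its axis, 30 mm above its underside; z is up its axis. A plain wood and a blue peg of the same shape stand nearby and are not needed.

How it is judged (in metres and radians):
On the way, in this order (a step that is already met when the one before it is completed fails the run):
1. the weak tongue is pressed on its dome with about 10 N (7 to 16 N, 8.5 mm of give or more) for a moment (((contact force between the fingers and dome_a_c1 between 7 and 16 N and distance of dome_a from where it was at the start of the episode above 0.0085 m) or (contact force between the fingers and dome_b_c1 between 7 and 16 N and distance of dome_b from where it was at the start of the episode above 0.0085 m) or (contact force between the fingers and dome_c_c1 between 7 and 16 N and distance of dome_c from where it was at the start of the episode above 0.0085 m))), for 0.2 s.
2. after that the red peg stands on the weak tongue's clamp block (x of peg_red_mid in the frame of weak_block between -0.04 and 0.04 m and y of peg_red_mid in the frame of weak_block between -0.03 and 0.03 m and z of peg_red_mid in the frame of weak_block between 0.022 and 0.038 m and angle between peg_red_mid's own z axis and vertical below 0.17 rad), for 0.2 s.
At the end, for the whole second after the job is handed in: The red peg stands upright (within 10 degrees) on top of the weak tongue's clamp block, its axis within 40 mm along and 30 mm across of the middle of the block's top, and is let go (all of step 2); the robot touches nothing.
It fails at once if a tongue is pressed on its dome with more than 20 N (contact force between the fingers and dome_a_c1 above 20 N or contact force between the fingers and dome_b_c1 above 20 N or contact force between the fingers and dome_c_c1 above 20 N).
It also fails if it takes over 64 s, if anything falls off the work surface, if the arm or the gripper's body presses on something with over 40 N, if the wrist force passes 120 N, or if a joint passes its speed limit or range.

## Working session

There is one attempt and no reset: what is moved stays moved. The work goes in short steps, Python scripts to look and compute and a shell command to move; the robot and the scene stay as the last step left them, time stands still between calls to the robot, and variables do not carry over. Pictures are saved under pics/ and viewed, about 8 in all and at most 12, crops included, and the job is handed in when it is done.

```bash
ls; mkdir -p pics
python3 - <<'E'
from cell import ctrl, optics
import cv2, numpy as np
np.set_printoptions(precision=4,suppress=True)
print(ctrl.state(), ctrl.grip_depth)
for n in ("scene","top","wrist"):
    i=optics.camera_info(n); print(n,i)
for n in ("scene","top"):
    cv2.imwrite(f"pics/{n}0.png",optics.get_image(n)[:,:,::-1])
E
```

```text
pics
{'time': 0.0, 'joint_pos': array([ 1.1464,  0.3328, -0.0647,  1.461 ,  0.0216,  1.3499, -0.0885]), 'joint_velocities': array([ 0.0008, -0.    , -0.0002,  0.0001,  0.0005, -0.0002, -0.0012]), 'effort': array([  0.0001, -62.3257,   0.025 , -38.9893,  -0.0613,   0.0399,
         0.0001]), 'tool_pos': array([ 244.2757, -574.8558,  221.771 ]), 'tool_rot': array([-3.0976,  1.5694,  2.0167]), 'wrist_force': array([ 0.0515, -0.2355, -0.4257]), 'torque': array([-0.0107, -0.071 , -0.0087]), 'opening': 0.9983151448593286} 18.700000000000003
scene {'intrinsics': array([[477.7666,   0.    , 311.4046],
       [  0.    , 477.7666, 247.1805],
       [  0.    ,   0.    ,   1.    ]]), 'R': array([[-0.4734,  0.8808,  0.0076],
       [ 0.5847,  0.3207, -0.7452],
       [-0.6588, -0.3484, -0.6668]]), 't': array([ 255.5   , -230.3619, 1318.2874])}
top {'intrinsics': array([[505.2263,   0.    , 316.644 ],
       [  0.    , 505.2263, 237.6467],
       [  0.    ,   0.    ,   1.    ]]), 'R': array([[-0.0278, -0.9996, -0.006 ],
       [-0.9754,  0.0285, -0.2184],
       [ 0.2185, -0.0003, -0.9758]]), 't': array([ -1.7926, 517.3602, 953.141 ])}
wrist {'intrinsics': array([[339.3654,   0.    , 319.1268],
       [  0.    , 339.3654, 238.4277],
       [  0.    ,   0.    ,   1.    ]]), 'T_tool_cam': array([[  -0.0007,   -0.2939,    0.9558, -162.2321],
       [  -0.0004,   -0.9558,   -0.2939,   81.4244],
       [   1.    ,   -0.0006,    0.0006,   -0.796 ],
       [   0.    ,    0.    ,    0.    ,    1.    ]])}
```

View pics/top0.png

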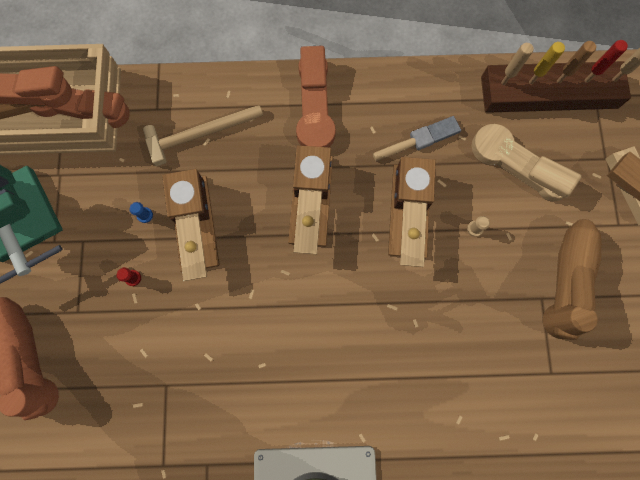

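View pics/scene0.png

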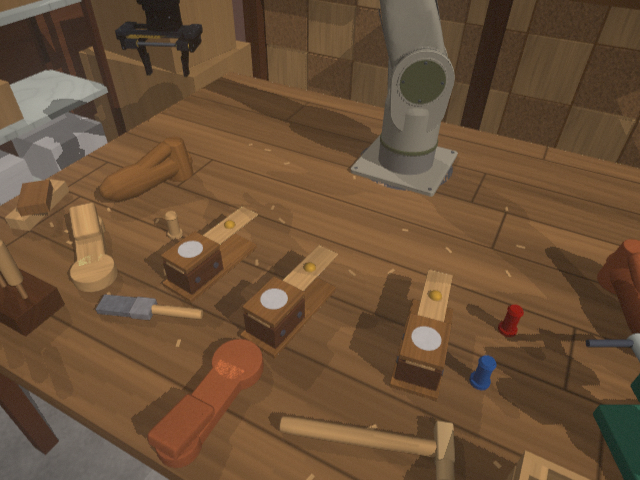

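Top view: white spots near (182,192), (312,167), (417,179); domes near (190,246), (308,220), (414,233); red peg near (128,276). The scene view shows domes at (436,295), (310,267), (230,225), in the same order.

```bash
cat > h.py <<'E'
from cell import ctrl, optics
import cv2, numpy as np
from scipy.spatial.transform import Rotation as Ro
np.set_printoptions(precision=3,suppress=True)
def ray(n,px,st=None):
    i=optics.camera_info(n); d=np.linalg.inv(i["intrinsics"])@[*px,1]
    if n=="wrist":
        T=np.eye(4);T[:3,:3]=Ro.from_euler('xyz',st["tool_rot"]).as_matrix();T[:3,3]=st["tool_pos"]
        T=T@i["T_tool_cam"]; return T[:3,3],T[:3,:3]@d
    return -i["R"].T@i["t"],i["R"].T@d
def plane(n,px,z,st=None):
    o,d=ray(n,px,st); return o+d*(z-o[2])/d[2]
def cent(m,px,r):
    y,x=np.nonzero(m); k=np.hypot(x-px[0],y-px[1])<r; return np.array([x[k].mean(),y[k].mean()]),k.sum()
def mask(im,lo,hi): return cv2.inRange(cv2.cvtColor(im,cv2.COLOR_RGB2HSV),lo,hi)
def rel(p,st=None):
    "world point -> tool coords in units of 50 mm"
    st=st or ctrl.state(); return Ro.from_euler('xyz',st["tool_rot"]).inv().apply(np.array(p)-st["tool_pos"])/50
E
python3 - <<'E'
from h import *
im=cv2.imread("pics/top0.png")[:,:,::-1].copy()
w=mask(im,(0,0,150),(179,50,255)); b=mask(im,(18,140,90),(32,255,255)); r=mask(im,(0,200,90),(4,255,255))|mask(im,(175,200,60),(179,255,255))
for a,d in (((182,192),(190,246)),((312,167),(308,220)),((417,179),(414,233))):
    s,n1=cent(w,a,16)
    try: q,n2=cent(b,d,10)
    except Exception: q,n2=np.array(d),0
    S=plane("top",s,82.5);D=plane("top",q,76)
    v=S-D; print(s,n1,q,n2,im[d[1],d[0]],S,D,np.hypot(*v[:2]),np.degrees(np.arctan2(v[1],v[0])))
for x in (128,):
    c,n=cent(r,(128,276),20); print(c,n,plane("top",c,35))
print(Ro.from_euler('xyz',ctrl.state()["tool_rot"]).as_matrix())
E
```

```text
[181.523 191.906] 438 [191.417 246.833] 60 [181 149  85] [612.622 249.932  82.5  ] [501.624 228.904  76.   ] 112.9725479209039 10.726983319501226
[311.676 166.499] 423 [308.217 221.116] 69 [161 131  71] [658.358 -10.623  82.5  ] [546.839  -0.817  76.   ] 111.94983566951733 -5.024989738193325
[417.224 178.434] 429 [414.5   234.278] 54 [187 155  88] [ 626.783 -220.827   82.5  ] [ 514.057 -208.658   76.   ] 113.38116535866916 -6.161205299298113
[129.918 275.918] 49 [454.046 361.788  35.   ]
[[-0.001  0.92   0.391]
 [ 0.001  0.391 -0.92 ]
 [-1.    -0.    -0.001]]
```

```bash
python3 -m crank '[[0,0.95,-0.57,0,0,0],[0,0.95,-0.57,0,0,0],[0,0.95,-0.57,0,0,0],[0,0.95,-0.57,0,0,0],[0,0.95,-0.57,0,0,0],[0,0.95,-0.57,0,0,0],[0,0.95,-0.57,0,0,0],[0,0.95,-0.57,0,0,0]]' -1 20; python3 -m crank '[[0,0,0,0,0,0],[0,0,0,0,0,0]]'; python3 -c "
from h import *
print(rel([516,-208,100]))
st=ctrl.state()
cv2.imwrite('pics/w1.png',optics.get_image('wrist')[:,:,::-1]);print(st['tool_pos'],st['tool_rot'].tolist())"
```

```text
time: 1.1
tool_pos: [508.6, -209.4, 218.6]
tool_rot: [-2.425, 1.565, 2.68]
wrist_force: [0.8, -0.9, 0.1]
opening: 0.173
time: 1.35
tool_pos: [510.2, -204.9, 217.9]
tool_rot: [-2.62, 1.564, 2.492]
wrist_force: [-0.5, -0.5, -0.6]
opening: 0.021
[2.358 0.091 0.116]
[ 510.227 -204.939  217.942] [-2.620179469666735, 1.563694753085222, 2.491906037713398]
```

View pics/w1.png

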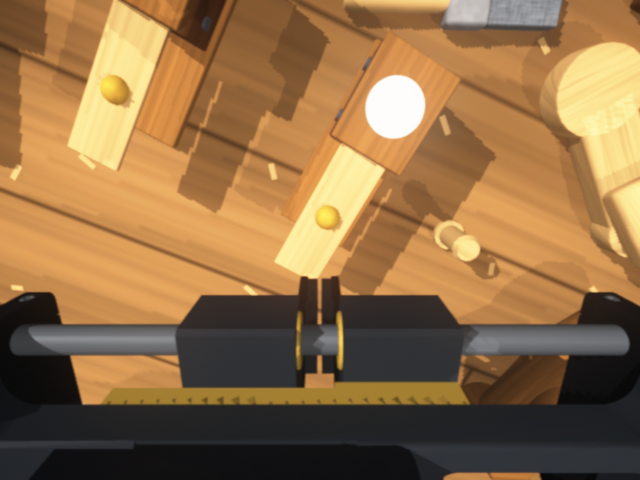

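Wrist view: dome C at (327,217), spot C at (395,107), dome B at (114,90). I'll cross-check against the top view.

```bash
python3 -c "
from h import *
st=ctrl.state()
for p,z in (((327,217),76),((395,107),82.5),((114,90),76)): print(plane('wrist',p,z,st))
P=plane('wrist',(327,217),76,st);print(rel([P[0],P[1],100]), rel([516,-208,100]))"
```

```text
[ 520.026 -206.721   76.   ]
[ 628.07 -220.69   82.5 ]
[550.443  -1.57   76.   ]
[2.359 0.169 0.13 ] [2.359 0.085 0.122]
```

```bash
python3 -m crank '[[0.6,0.07,0.06,0,0,0],[0.6,0.07,0.06,0,0,0],[0.6,0,0,0,0,0],[0.5,0,0,0,0,0],[0.1,0,0,0,0,0],[0,0,0,0,0,0]]'; python3 -c "
from h import *
print(rel([518.5,-207,80]),ctrl.state()['wrist_force'])"
```

```text
time: 2.15
tool_pos: [515.2, -215.7, 95.6]
tool_rot: [-2.275, 1.565, 2.824]
wrist_force: [-0.4, -0.3, 0.4]
opening: 0.006
[ 0.312  0.129 -0.134] [-0.415 -0.304  0.447]
```

```bash
python3 -m crank '[[0.1,0.13,-0.13,0,0,0],[0.06,0,0,0,0,0],[0,0,0,0,0,0]]'; python3 -c "
from h import *
print(rel([518.5,-207,80]),ctrl.state()['wrist_force'])"; python3 -m crank '[[0.06,0,0,0,0,0],[0.06,0,0,0,0,0]]';python3 -m crank '[[0.06,0,0,0,0,0],[0,0,0,0,0,0]]'; python3 -c "
from h import *
print(rel([518.5,-207,80]),ctrl.state()['wrist_force'])"
```

```text
time: 2.52
tool_pos: [520.1, -207.2, 89.4]
tool_rot: [-2.093, 1.569, 3.006]
wrist_force: [0.0, 0.9, -0.4]
opening: 0.005
[ 0.189 -0.028 -0.015] [ 0.048  0.916 -0.36 ]
time: 2.78
tool_pos: [520.5, -207.3, 83.7]
tool_rot: [-1.742, 1.57, -2.926]
wrist_force: [-0.9, 1.2, -0.6]
opening: 0.002
time: 3.02
tool_pos: [520.2, -207.3, 80.1]
tool_rot: [-1.956, 1.569, -3.14]
wrist_force: [1.0, 0.3, 0.8]
opening: 0.006
[ 0.002 -0.029 -0.019] [1.025 0.255 0.812]
```

```bash
for i in 1; do python3 -m crank '[[0.05,0,0,0,0,0],[0,0,0,0,0,0]]'; python3 -m crank '[[0.05,0,0,0,0,0],[0,0,0,0,0,0]]'; done
```

```text
time: 3.28
tool_pos: [520.2, -207.4, 77.7]
tool_rot: [-1.933, 1.569, -3.117]
wrist_force: [-1.9, 0.1, 2.0]
opening: 0.007
time: 3.52
tool_pos: [520.1, -207.4, 75.3]
tool_rot: [-1.867, 1.569, -3.051]
wrist_force: [-1.3, -0.2, 4.2]
opening: 0.006
```

```bash
python3 -m crank '[[0.05,0,0,0,0,0],[0,0,0,0,0,0]]'; python3 -m crank '[[0.04,0,0,0,0,0],[0,0,0,0,0,0]]'
```

```text
time: 3.78
tool_pos: [519.9, -207.4, 73.0]
tool_rot: [-1.824, 1.569, -3.008]
wrist_force: [-2.9, 0.1, 6.1]
opening: 0.005
time: 4.03
tool_pos: [519.8, -207.4, 71.3]
tool_rot: [-1.801, 1.568, -2.985]
wrist_force: [-2.6, 0.1, 7.0]
opening: 0.003
```

Slope is about 0.75 N/mm, so C looks weak. I'll press on to about 10 N and hold.

```bash
python3 -m crank '[[0.05,0,0,0,0,0],[0,0,0,0,0,0]]'; python3 -m crank '[[0.05,0,0,0,0,0],[0,0,0,0,0,0]]'; python3 -m crank '[[0.01,0,0,0,0,0],[0,0,0,0,0,0],[0,0,0,0,0,0],[0,0,0,0,0,0]]'
```

```text
time: 4.28
tool_pos: [519.7, -207.5, 69.3]
tool_rot: [-1.725, 1.568, -2.91]
wrist_force: [-3.2, 0.8, 7.7]
opening: 0.001
time: 4.53
tool_pos: [519.7, -207.4, 67.6]
tool_rot: [-1.639, 1.568, -2.824]
wrist_force: [-4.8, 1.9, 8.8]
opening: 0.007
time: 5.03
tool_pos: [519.7, -207.4, 68.9]
tool_rot: [-1.453, 1.568, -2.637]
wrist_force: [-3.5, 1.4, 7.2]
opening: 0.005
```

```bash
python3 -m crank '[[0.06,0,0,0,0,0],[0.06,0,0,0,0,0],[0.04,0,0,0,0,0]]'; python3 -m crank '[[0.04,0,0,0,0,0],[0.02,0,0,0,0,0],[0.02,0,0,0,0,0],[0.02,0,0,0,0,0]]'; python3 -m crank '[[0.02,0,0,0,0,0]]'
```

```text
time: 5.4
tool_pos: [519.9, -207.5, 62.6]
tool_rot: [-1.213, 1.568, -2.398]
wrist_force: [-5.1, 1.5, 12.0]
opening: 0.006
time: 5.9
tool_pos: [520.1, -207.5, 60.8]
tool_rot: [-0.975, 1.567, -2.16]
wrist_force: [-6.3, 2.0, 12.7]
opening: 0.008
time: 6.02
tool_pos: [520.1, -207.5, 60.7]
tool_rot: [-0.933, 1.566, -2.117]
wrist_force: [-4.8, 1.5, 13.9]
opening: 0.006
```

C gave about 19 mm at 13 N (0.67 N/mm): it is the weak one. Retreating upwards and going for the red peg.

```bash
python3 -m crank '[[-0.5,0,0,0,0,0],[-0.9,0,0,0,0,0],[-0.9,0,0,0,0,0],[-0.6,0,0,0,0,0],[0,0,0,0,0,0]]'; python3 -c "
from h import *
print(rel([445,355,200]));print(Ro.from_euler('xyz',ctrl.state()['tool_rot']).as_matrix())"
```

```text
time: 6.65
tool_pos: [521.5, -207.0, 209.5]
tool_rot: [-0.214, 1.567, -1.398]
wrist_force: [0.0, 0.4, -1.1]
opening: 0.008
[  0.145   2.821 -10.989]
[[ 0.001  0.926  0.377]
 [-0.004  0.377 -0.926]
 [-1.    -0.001  0.004]]
```

```bash
python3 -m crank '[[0,0.23,-0.92,0,0,0],[0,0.23,-0.92,0,0,0],[0,0.23,-0.92,0,0,0],[0,0.23,-0.92,0,0,0],[0,0.23,-0.92,0,0,0],[0,0.23,-0.92,0,0,0]]' 1; python3 -m crank '[[0,0.23,-0.92,0,0,0],[0,0.23,-0.92,0,0,0],[0,0.23,-0.92,0,0,0],[0,0.23,-0.92,0,0,0],[0,0,0,0,0,0],[0,0,0,0,0,0]]'; python3 -c "
from h import *
st=ctrl.state();im=optics.get_image('wrist')
cv2.imwrite('pics/w2.png',im[:,:,::-1])
m=mask(im,(0,200,70),(5,255,255))|mask(im,(174,200,60),(179,255,255))
n,l,s,c=cv2.connectedComponentsWithStats(m)
for k in range(1,n):
  if s[k,4]>100: print(s[k],c[k],plane('wrist',c[k],35,st))
print(rel([454,362,200]))
"
```

```text
time: 7.4
tool_pos: [479.2, 78.6, 201.2]
tool_rot: [-1.31, 1.565, -2.502]
wrist_force: [1.1, 0.5, 0.2]
opening: 0.606
time: 8.15
tool_pos: [448.9, 274.9, 193.6]
tool_rot: [-1.7, 1.559, -2.887]
wrist_force: [-0.7, -0.7, -0.6]
opening: 0.998
[ 210  156   45   38 1244] [232.036 174.797] [458.257 367.332  35.   ]
[-0.132  0.747 -1.573]
```

View pics/w2.png

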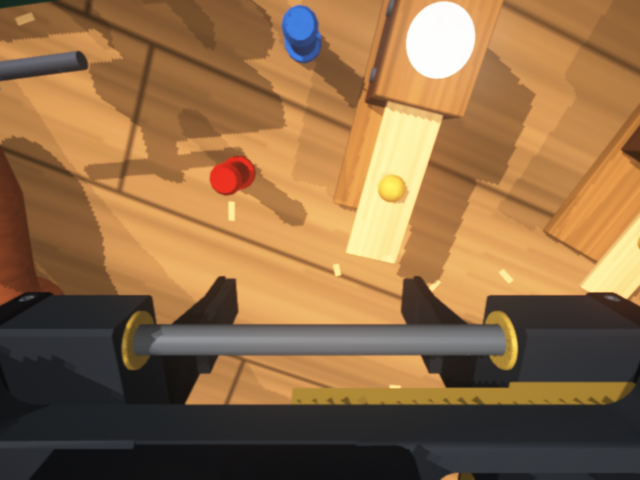

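Wrist view: red peg head at (225,179), foot around (240,170); blue peg at (300,30), clear; dome A (391,188) to the right.

```bash
python3 -c "
from h import *
st=ctrl.state();print(plane('wrist',(226,178.5),58,st))
im=cv2.imread('pics/top0.png')[...,::-1].copy()
m=mask(im,(0,180,40),(6,255,255))|mask(im,(174,180,40),(179,255,255))
y,x=np.nonzero(m[255:300,105:155]);print(x.min()+105,x.max()+105,y.min()+255,y.max()+255)
print(plane('top',(125,274),58), plane('top',(133,279),4))
P=plane('wrist',(226,178.5),58,st); print(rel([P[0],P[1],120]))
"
```

```text
[457.911 367.043  58.   ]
117 140 268 285
[454.543 363.076  58.   ] [452.259 366.668   4.   ]
[ 1.467  0.876 -1.634]
```

```bash
python3 -m crank '[[0.3,0.29,-0.55,0,0,0],[0.4,0.29,-0.55,0,0,0],[0.5,0.29,-0.55,0,0,0],[0.1,0,0,0,0,0],[0,0,0,0,0,0]]'; python3 -c "
from h import *
print(rel([456.5,366,15]))
st=ctrl.state();print(Ro.from_euler('xyz',st['tool_rot']).as_matrix());im=optics.get_image('wrist')
cv2.imwrite('pics/w3.png',im[:,:,::-1])"
```

```text
time: 8.82
tool_pos: [462.5, 362.4, 125.1]
tool_rot: [-1.359, 1.559, -2.558]
wrist_force: [0.1, -0.2, 0.8]
opening: 1.002
[ 2.203 -0.06  -0.116]
[[-0.01   0.932  0.363]
 [-0.006  0.363 -0.932]
 [-1.    -0.011  0.002]]
```

View pics/w3.png

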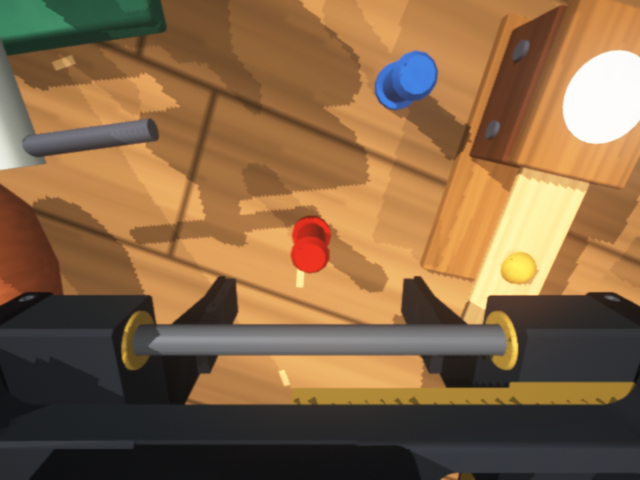

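Peg head at (310,254), nearly between the fingers (centre column 319).

```bash
python3 -c "
from h import *
st=ctrl.state();P=plane('wrist',(310,253),58,st);print(P,rel([P[0],P[1],15]))"
```

```text
[459.122 368.759  58.   ] [ 2.208  0.007 -0.146]
```

```bash
python3 -m crank '[[0.4,-0.04,-0.09,0,0,0.08],[0.4,0,0,0,0,0],[0.3,0,0,0,0,0],[0,0,0,0,0,0]]'; python3 -c "
from h import *
print(rel([456.5,366,15]),Ro.from_euler('xyz',ctrl.state()['tool_rot']).as_matrix())"
```

```text
time: 9.38
tool_pos: [462.1, 362.6, 70.7]
tool_rot: [0.842, 1.565, -0.363]
wrist_force: [-0.5, 0.4, -0.4]
opening: 0.999
[ 1.114 -0.085 -0.108] [[ 0.006  0.934  0.358]
 [-0.002  0.358 -0.934]
 [-1.     0.004  0.004]]
```

```bash
python3 -m crank '[[0,-0.04,-0.12,0,0,0],[0.4,0,0,0,0,0],[0.4,0,0,0,0,0],[0.25,0,0,0,0,0],[0,0,0,0,0,0]]'; python3 -c "
from h import *
print(rel([458,367.5,15]))"
```

```text
time: 10.0
tool_pos: [458.3, 367.8, 14.7]
tool_rot: [0.857, 1.565, -0.347]
wrist_force: [0.3, -0.4, 0.2]
opening: 1.001
[-0.006 -0.008  0.003]
```

```bash
python3 -m crank '[[0,0,0,0,0,0],[0,0,0,0,0,0],[0,0,0,0,0,0],[0,0,0,0,0,0],[0,0,0,0,0,0],[0,0,0,0,0,0]]' -1 15; python3 -m crank '[[0,0,0,0,0,0],[-0.2,0,0,0,0,0],[-0.8,0,0,0,0,0],[-0.9,0,0,0,0,0],[-0.9,0,0,0,0,0],[-0.8,0,0,0,0,0],[0,0,0,0,0,0]]'; python3 -c "
from h import *
st=ctrl.state();print(rel([626.5,-220.5,180]),Ro.from_euler('xyz',st['tool_rot']).as_matrix());im=optics.get_image('wrist')
cv2.imwrite('pics/w4.png',im[:,:,::-1])"
```

```text
time: 10.75
tool_pos: [459.3, 368.5, 16.4]
tool_rot: [1.145, 1.563, -0.06]
wrist_force: [0.4, 0.1, -1.5]
opening: 0.405
time: 11.62
tool_pos: [457.0, 369.0, 205.0]
tool_rot: [1.235, 1.563, 0.032]
wrist_force: [1.0, -0.1, -1.3]
opening: 0.307
[ 0.523 -1.078 12.219] [[ 0.008  0.933  0.359]
 [ 0.     0.359 -0.933]
 [-1.     0.007  0.003]]
```

View pics/w4.png

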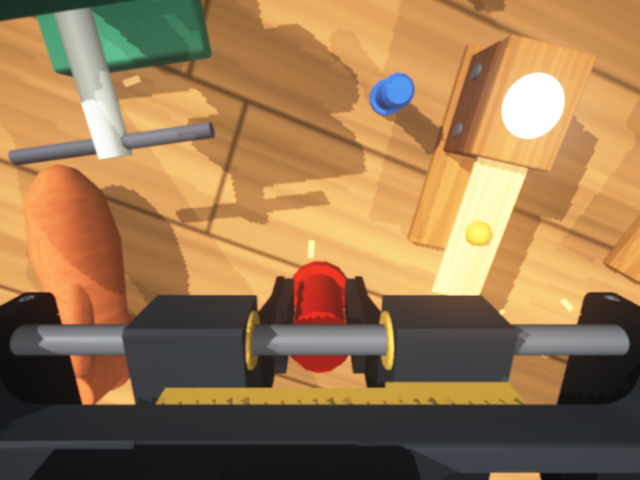

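The peg is held between the fingers, seen at (320,262–370). The opening reads 0.307, so I'll check it and the peg's uprightness.

```bash
python3 -m crank '[[0,0,0,0,0,0]]'; python3 -c "
from h import *
i=optics.camera_info('wrist');T=np.linalg.inv(i['T_tool_cam'])
for p in ((15,17,0),(15,0,0),(15,-17,0),(-30,0,0),(-44,14,0),(-44,-14,0)):
  q=i['intrinsics']@(T@[*p,1])[:3];print(p,q[:2]/q[2])
im=cv2.imread('pics/w4.png')[...,::-1].copy()
m=mask(im,(0,170,40),(8,255,255))|mask(im,(174,170,40),(179,255,255))
for r in range(255,375,6):
  x=np.nonzero(m[r,270:370])[0]
  print(r,x.min()+270 if len(x) else None,x.max()+270 if len(x) else None,end='; ')
o=optics.get_image('scene');cv2.imwrite('pics/s5.png',o[:,:,::-1])
m=mask(o,(0,200,50),(4,255,255))|mask(o,(175,200,50),(179,255,255))
n,l,s,c=cv2.connectedComponentsWithStats(m);print(s[s[:,4]>60])
j=optics.camera_info('scene');st=ctrl.state();q=j['intrinsics']@(j['R']@(st['tool_pos']+[0,0,12])+j['t']);print(q/q[2])
u,v=(q/q[2])[:2].astype(int);cv2.imwrite('pics/s5c.png',cv2.resize(o[v-60:v+60,u-80:u+80,::-1],None,fx=5,fy=5,interpolation=cv2.INTER_CUBIC))"
```

```text
time: 11.8
tool_pos: [456.1, 367.7, 202.2]
tool_rot: [0.732, 1.566, -0.471]
wrist_force: [0.7, -0.1, -0.5]
opening: 0.299
(15, 17, 0) [320.394 255.497]
(15, 0, 0) [320.374 283.579]
(15, -17, 0) [320.354 310.247]
(-30, 0, 0) [320.801 326.353]
(-44, 14, 0) [321.032 314.256]
(-44, -14, 0) [320.948 374.226]
255 None None; 261 315 318; 267 300 337; 273 296 342; 279 293 345; 285 293 345; 291 293 344; 297 294 344; 303 293 344; 309 296 342; 315 295 343; 321 294 345; 327 None None; 333 None None; 339 None None; 345 None None; 351 None None; 357 292 346; 363 298 341; 369 305 332; [[     0      0    640    480 306911]
 [   531    227     28     35    274]]
[545.077 243.729   1.   ]
```

View pics/s5c.png

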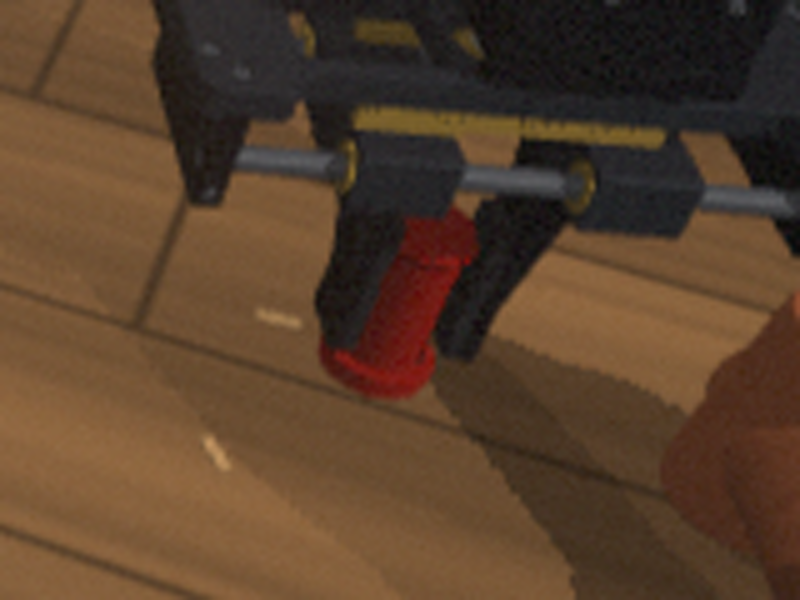

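```bash
python3 -c "
from h import *
j=optics.camera_info('scene');st=ctrl.state();print(st['opening'])
pr=lambda X:(lambda q:q[:2]/q[2])(j['intrinsics']@(j['R']@X+j['t']))
c=np.array([545-80,243-60])
for dz in (-15,15,44): print(dz,(pr(st['tool_pos']+[0,0,dz])-c)*5)
"; python3 -m crank '[[0,0,0.1,0,0,0],[0,-0.08,0.95,0,0,0],[0,-0.08,0.95,0,0,0],[0,-0.08,0.95,0,0,0],[0,-0.08,0.95,0,0,0],[0,-0.08,0.95,0,0,0]]';  python3 -c "
from h import *
st=ctrl.state();print(rel([626.5,-220.5,180]),Ro.from_euler('xyz',st['tool_rot']).as_matrix())"
```

```text
0.29934399461611993
-15 [372.242 366.9  ]
15 [403.595 296.425]
44 [435.546 224.605]
time: 12.6
tool_pos: [523.7, 129.1, 198.3]
tool_rot: [-1.194, 1.567, -2.39]
wrist_force: [0.0, -0.0, -0.5]
opening: 0.303
[ 0.379 -0.647  7.259] [[-0.003  0.931  0.366]
 [-0.003  0.366 -0.931]
 [-1.    -0.004  0.001]]
```

The peg's axis matches the projected vertical, so it is upright in the grip. Carrying on to C's block.

```bash
python3 -m crank '[[0,-0.09,0.9,0,0,0],[0,-0.09,0.9,0,0,0],[0,-0.09,0.9,0,0,0],[0,-0.09,0.9,0,0,0],[0,-0.09,0.9,0,0,0],[0,-0.09,0.9,0,0,0],[0,-0.09,0.9,0,0,0],[0,-0.09,0.9,0,0,0]]'; python3 -m crank '[[0,0,0,0,0,0],[0,0,0,0,0,0]]'; python3 -c "
from h import *
st=ctrl.state();print(rel([627,-220.5,110]),Ro.from_euler('xyz',st['tool_rot']).as_matrix())"
```

```text
time: 13.6
tool_pos: [620.1, -235.0, 192.8]
tool_rot: [-1.756, 1.559, -2.954]
wrist_force: [0.2, 0.1, -0.6]
opening: 0.304
time: 13.85
tool_pos: [618.7, -239.7, 190.1]
tool_rot: [-1.821, 1.555, -3.026]
wrist_force: [0.2, 0.4, -0.3]
opening: 0.306
[ 1.598  0.318 -0.293] [[-0.015  0.933  0.358]
 [-0.002  0.358 -0.934]
 [-1.    -0.015 -0.004]]
```

```bash
python3 -m crank '[[0,0.3,-0.29,0,0,0.11],[0.4,0,0,0,0,0],[0.4,0,0,0,0,0],[0.4,0,0,0,0,0],[0.2,0,0,0,0,0],[0,0,0,0,0,0]]'; python3 -c "
from h import *
st=ctrl.state();print(rel([627,-220.5,98.5]),Ro.from_euler('xyz',st['tool_rot']).as_matrix());im=optics.get_image('wrist')
cv2.imwrite('pics/w6.png',im[:,:,::-1])"
```

```text
time: 14.6
tool_pos: [626.8, -213.1, 113.5]
tool_rot: [-3.042, 1.564, 2.045]
wrist_force: [-0.2, -0.2, -0.7]
opening: 0.301
[ 0.298 -0.05   0.141] [[-0.003  0.931  0.366]
 [ 0.006  0.366 -0.931]
 [-1.    -0.001 -0.007]]
```

View pics/w6.png

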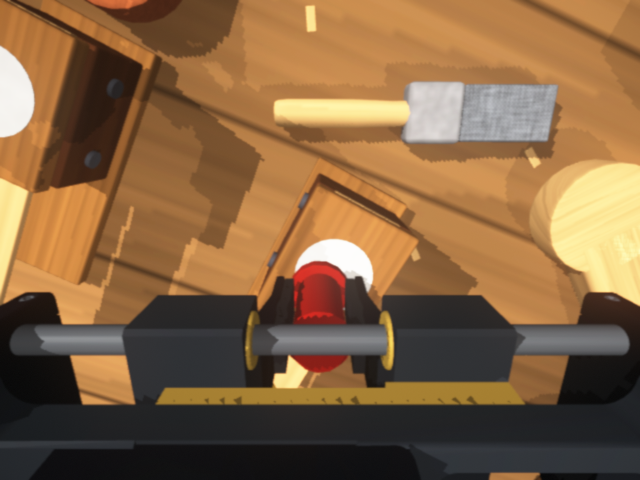

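The peg is over the block; the spot centre (~(334,275)) is slightly right of it, consistent with the computed +7 mm along the jaw axis. Lowering.

```bash
python3 -m crank '[[0.1,-0.05,0.14,0,0,0],[0.1,0,0,0,0,0],[0,0,0,0,0,0]]'; python3 -m crank '[[0.04,0,0,0,0,0],[0,0,0,0,0,0]]';python3 -m crank '[[0.04,0,0,0,0,0],[0,0,0,0,0,0]]'
```

```text
time: 15.02
tool_pos: [628.1, -221.6, 104.9]
tool_rot: [2.763, 1.566, 1.566]
wrist_force: [-1.1, -0.3, -0.6]
opening: 0.306
time: 15.28
tool_pos: [628.3, -221.7, 103.1]
tool_rot: [2.635, 1.566, 1.439]
wrist_force: [0.4, -0.4, -1.5]
opening: 0.306
time: 15.52
tool_pos: [628.4, -221.5, 101.2]
tool_rot: [2.594, 1.566, 1.397]
wrist_force: [-0.4, 0.6, -0.7]
opening: 0.302
```

```bash
python3 -m crank '[[0.04,0,0,0,0,0],[0,0,0,0,0,0]]';python3 -m crank '[[0.03,0,0,0,0,0],[0,0,0,0,0,0]]';python3 -m crank '[[0.03,0,0,0,0,0],[0,0,0,0,0,0]]'
```

```text
time: 15.78
tool_pos: [628.4, -221.5, 99.0]
tool_rot: [2.579, 1.566, 1.383]
wrist_force: [-0.1, 0.2, 0.1]
opening: 0.301
time: 16.02
tool_pos: [629.0, -221.3, 98.3]
tool_rot: [2.314, 1.566, 1.118]
wrist_force: [-0.2, -0.6, 0.2]
opening: 0.303
time: 16.27
tool_pos: [629.7, -221.4, 98.4]
tool_rot: [1.925, 1.565, 0.729]
wrist_force: [0.2, 0.0, -0.1]
opening: 0.304
```

```bash
python3 -m crank '[[0.04,0,0,0,0,0],[0.03,0,0,0,0,0]]';python3 -m crank '[[0.02,0,0,0,0,0]]'
```

```text
time: 16.52
tool_pos: [631.2, -221.5, 98.1]
tool_rot: [1.503, 1.563, 0.306]
wrist_force: [-3.3, 1.4, 13.5]
opening: 0.304
time: 16.65
tool_pos: [631.7, -221.3, 98.3]
tool_rot: [1.431, 1.561, 0.235]
wrist_force: [-2.4, 1.5, 8.7]
opening: 0.301
```

Contact confirmed. Releasing.

```bash
python3 -m crank '[[-0.01,0,0,0,0,0],[0,0,0,0,0,0],[0,0,0,0,0,0],[0,0,0,0,0,0],[0,0,0,0,0,0],[0,0,0,0,0,0]]' 0.6; python3 -m crank '[[-0.2,0,0,0,0,0],[-0.5,0,0,0,0,0],[-0.8,0,0,0,0,0],[-0.8,0,0,0,0,0],[-0.3,0,0,0,0,0],[0,0,0,0,0,0],[0,0,0,0,0,0]]'; python3 -c "
from h import *
st=ctrl.state();im=optics.get_image('wrist');o=optics.get_image('scene')
cv2.imwrite('pics/w7.png',np.vstack([im[:300],cv2.resize(o[150:330,120:360],None,fx=640/240,fy=640/240)[:300]])[:,:,::-1])"
```

```text
time: 17.4
tool_pos: [631.1, -221.5, 97.6]
tool_rot: [1.508, 1.563, 0.312]
wrist_force: [-0.1, 0.2, -0.5]
opening: 0.79
time: 18.27
tool_pos: [629.6, -221.5, 232.6]
tool_rot: [1.58, 1.563, 0.384]
wrist_force: [0.5, -0.2, -0.2]
opening: 0.799
```

View pics/w7.png

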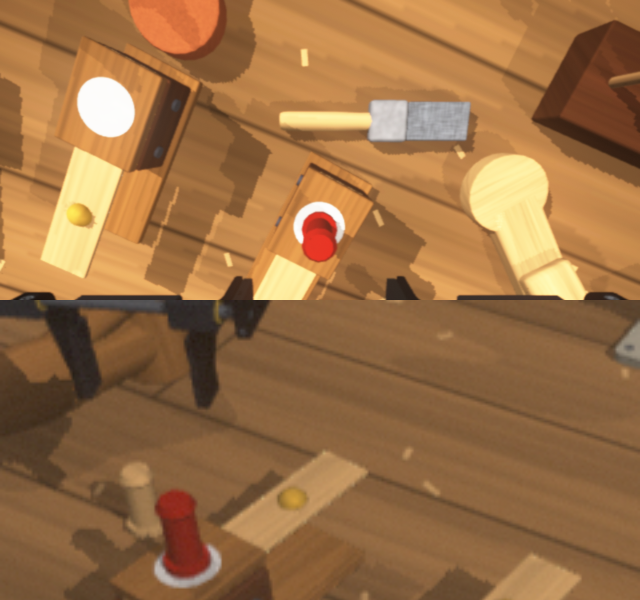

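The peg stands upright on the white spot of C's block, and the gripper is clear (wrist view, peg at (319,240)).

```bash
python3 -c "
from cell import ctrl
print(ctrl.finish_job())"
```

```text
the job is handed in; nothing more can be done
None
```

The red peg now stands on the clamp block of the hold-down on the robot's right (dome at about x 518, y -207). I took that one to be the weak tongue, and the job was handed in at about 18 s.

- **Weak tongue:** I pressed this one first and it gave about 19 mm at about 13 N (0.67 N/mm). That matches the weak figure of 0.7 N/mm, so I did not press the other two. The highest total force read on the dome was about 15 N, under the 20 N limit. I pressed a little harder than asked because the force sagged to about 7 N while holding near 9 N.
- **Which letter it is:** I called it C while working, but nothing in the images marks which one is A, B or C.
- **Red peg:** I gripped it by the shank and checked in two views that it was upright in the gripper. I lowered it until it touched, with readings of up to about 13.5 N, then let go and backed off about 135 mm.
- **Last check:** The wrist and scene pictures show the peg upright on the white spot, with the gripper clear and the wrist force near zero.

No check failed, though the cameras disagreed on the positions of the dome and peg by 4–6 mm. The tool position also drifted several mm in some moves, which I corrected along the way.

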